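Sweep the tape rolls into the bench fence

TASK

Clear the bench: push the three loose rolls of label tape across the worktop with your fingertips, through the open side of the low metal fence, until all three lie flat and wholly inside it. Only push them, do not pick any roll up, and leave the three small vials standing where they are.

Things in the scene. Friction and masses are not known exactly. Their poses are not given: they have to be found in the camera images.
- fence: low three-sided bench fence of bare aluminium, fixed to the worktop: a back wall and two side walls, no floor, the fourth side (mouth) open. Inside 200 mm wide (its x) by 150 mm deep (its y); walls 30 mm high, 4 mm thick. Origin at worktop height in the middle of the mouth; y points straight into the fence, away from the mouth; the side walls are at x = -100 and +100 mm, the back wall at y = 150 mm. The mouth faces the robot's right (about world -y)
- roll_a: a flat roll of label tape lying on its side, 76 mm outside diameter, 19 mm high, hole 34 mm; slides, does not roll; origin at the centre of its underside, z up. The three rolls are alike; this one starts to the right, nearer the robot
- roll_b: a flat roll of label tape lying on its side, 76 mm outside diameter, 19 mm high, hole 34 mm; slides, does not roll; origin at the centre of its underside, z up. The three rolls are alike; this one starts to the right, farther from the robot
- roll_c: a flat roll of label tape lying on its side, 76 mm outside diameter, 19 mm high, hole 34 mm; slides, does not roll; origin at the centre of its underside, z up. The three rolls are alike; this one starts nearest the fence's mouth
- vial_short: bystander: standing clear sample vial with a blue cap, 27 mm diameter, 55 mm high, loose; origin at the centre of its underside
- vial_dropper: bystander: standing clear vial with an orange cap, 25 mm diameter, 63 mm high, loose; origin at the centre of its underside
- vial_tall: bystander: standing clear sample vial with a white cap, 25 mm diameter, 61 mm high, loose; origin at the centre of its underside

How it is judged:
By the outcome, as a careful person would: the job done as asked, in the order asked, and still so for the second after the job is handed in, with the robot touching nothing.
It also fails if it takes over 72 s, if anything falls off the work surface, if the arm or the gripper's body presses on something with over 40 N, if the wrist force passes 120 N, or if a joint passes its speed limit or range.

ROBOT

A 6-joint arm with a two-finger parallel gripper is mounted at the origin on a cart in front of the work surface, level with it; the furniture and walls round the work are solid. World frame = base frame: x ahead of the robot, y to its left, z up, the work surface at z = 0. Lengths are in m, angles in rad, forces in N, time in s.
With the tool pointing down it reaches from about 0.2 to 0.875 m from the base axis. Payload 3.4 kg.
Tool frame: the origin (TCP) lies midway between the tips of the shut fingers; the grasp point (between the pads) lies 19 mm behind it; y points along the fingers, z is the direction in which the jaws open and shut, and the axes are right-handed (so a half turn about y gives the same grasp; the last joint's range is limited). The gripper opens to 94 mm and grips with 3 to 60 N. Pads are 16 mm wide; open, the fingers measure 119 mm over their backs; the gripper's body (75 mm by 177 mm) begins 78 mm behind the grasp point.
Start: joints at [0.989, 0.276, 1.505, -0, 1.361, -0.121], TCP at [0.256, 0.515, 0.205] pointing down, gripper open.
Joint ranges: [-2.89, 2.89], [-0.75, 2.08], [0.22, 2.7], [-1.18, 4.32], [0.11, 2.71], [-2.7, 2.7]. Speed limits (rad/s): [2.57, 2.57, 3.14, 3.14, 3.14, 3.14].

INTERFACE

Orientations are given as a unit quaternion [w, x, y, z].
In Python, from station import ctrl, capture, search_frame gives the robot as it stands.
- The arm moves only by the shell command python3 -m creep 'ROWS'. ROWS is a JSON object of lists of equal length, an entry for each row: "linear": the shift along the tool's x, y, z in cm, a list of three; "turn": the turn about the tool's y in rad; "grip": the closure, from 0 (fully open) to 1 (shut). A call has 1 to 20 rows; each row shifts and turns the pose as measured when the row begins, along the tool's axes as they then stand; what a row does not reach is not made up. A row lasts 1/8 s, in which the tool goes at most 62.5 mm and 10.7 degrees, less where a joint would pass 70% of its speed; a pose out of reach is approached as far as the arm can. A call with a gripper value outside its range is refused whole. The fingers move at their own pace and stop on an object; the grip force is fixed at half the most. Time passes only in rows, so rows that do not move let the fingers close. It gives the time, the measured TCP pose, the force and the opening at its end, in the units of the state.
- ctrl.read_state(): the state, without advancing time (a new reading comes with each control period).
- capture(name): name is "scene" or "top" or "wrist"; returns a dict with "frame" (480x640x3 uint8, red, green, blue), "intrinsics" (3x3 intrinsics, pixels), "world_from_camera" (4x4, takes a point from camera to world coordinates). Camera axes: x right, y down, z forward; pixel columns grow to the right and rows downward; lengths in m; the calibration is good to about 2 mm. A picture is of the moment at which its call begins. There is no depth.
- ctrl.sign_off(): hands the job in, once; it reports no verdict.
Trained networks look in a picture, given as the dict that the camera call returned (one of the last four; its "shot" number tells which), for a name from the list of things; names that differ only in an ending like _2 or _b are one class to them, and where a whole thing is asked for, a point or a joint stands for the part that bears it (a point fixed in the world has none). Each returns a list of dicts, best first, with "p" (0 to 1); they miss things now and then, are a little off and sometimes report something else, mostly with a low value. They report only what shows in the picture. A call takes as long as a camera call.
- search_frame(picture, query): "centre" ([x, y, z] in m, in world coordinates, good to about 4 mm: the middle of the surface that is visible of it).
The state is a dict: "clock": time; "joint_positions": joint angles; "joint_vel": joint speeds; "tau": joint torques, N m; "tool_pos": TCP position; "tool_rot": TCP orientation; "force": force on the tool from outside, world axes, zero at the start; "moment": the same for the moment, N m; "gripper_width": opening from 0.0 (shut) to 1.0 (fully open).
Only numpy, scipy, OpenCV 4.12 (cv2) and the standard library are available. Lean on these libraries where they do the work, as an engineer would, in place of code of your own. Each camera call takes 0.05 s, during which the arm holds its last target.

## Working session

There is one attempt and no reset: what is moved stays moved. The work goes in short steps, Python scripts to look and compute and a shell command to move; the robot and the scene stay as the last step left them, time stands still between calls to the robot, and variables do not carry over. Pictures are saved under pics/ and viewed, and the job is handed in when it is done.

```bash
ls; mkdir -p pics
python3 - <<'E'
from station import ctrl, capture, search_frame
import cv2,numpy as np
s=ctrl.read_state();print(s)
for n in ("scene","top"):
    p=capture(n);cv2.imwrite(f"pics/{n}0.png",p["frame"][:,:,::-1])
    print(n,p["intrinsics"].tolist(),np.round(p["world_from_camera"],3).tolist())
    for q in ("fence","roll_a","vial_short","vial_dropper","vial_tall"):
        print(q,[(np.round(d["centre"],3).tolist(),round(d["p"],2)) for d in search_frame(p,q)])
E
```

```text
pics
{'clock': 0.0, 'joint_positions': array([ 9.89005135e-01,  2.76565213e-01,  1.50612572e+00, -4.75937899e-05,
        1.36067305e+00, -1.21019841e-01]), 'joint_vel': array([ 0.00225931, -0.00068102,  0.00179409,  0.00022001,  0.00110175,
       -0.00062297]), 'tau': array([-1.72343749e-03, -4.04572177e+01, -2.37232876e+01,  7.01400032e-02,
        3.43699555e-02, -1.33917874e-04]), 'tool_pos': array([0.25538586, 0.51454151, 0.20462467]), 'tool_rot': array([-0.68783077,  0.68901807, -0.1616666 ,  0.16126636]), 'force': array([ 0.28717921, -0.03258108,  0.19055375]), 'moment': array([ 0.09062034, -0.03183623, -0.01159199]), 'gripper_width': 1.0024428867153106}
scene [[444.6226885688533, 0.0, 324.41088344766325], [0.0, 444.6226885688533, 247.34266922542173], [0.0, 0.0, 1.0]] [[-0.402, -0.579, 0.709, -0.061], [-0.916, 0.254, -0.311, 0.262], [0.001, -0.775, -0.632, 0.576], [0.0, 0.0, 0.0, 1.0]]
fence [([0.469, 0.338, 0.019], 0.9)]
roll_a [([0.559, -0.103, 0.022], 0.82), ([0.436, -0.122, 0.017], 0.63), ([0.496, 0.077, 0.018], 0.62)]
vial_short [([0.526, -0.242, 0.031], 0.5)]
vial_dropper [([0.662, 0.098, 0.039], 0.6)]
vial_tall [([0.378, -0.244, 0.034], 0.7)]
top [[480.7355188936033, 0.0, 323.7002131955146], [0.0, 480.7355188936033, 241.77806631933643], [0.0, 0.0, 1.0]] [[0.01, -0.999, 0.035, 0.473], [-1.0, -0.011, -0.025, 0.006], [0.025, -0.034, -0.999, 1.072], [0.0, 0.0, 0.0, 1.0]]
fence [([0.526, 0.38, 0.021], 0.96)]
roll_a [([0.503, 0.072, 0.017], 0.84), ([0.446, -0.128, 0.02], 0.79), ([0.558, -0.11, 0.021], 0.75)]
vial_short [([0.664, 0.094, 0.057], 0.7)]
vial_dropper []
vial_tall [([0.384, -0.24, 0.053], 0.46)]
```

View pics/top0.png

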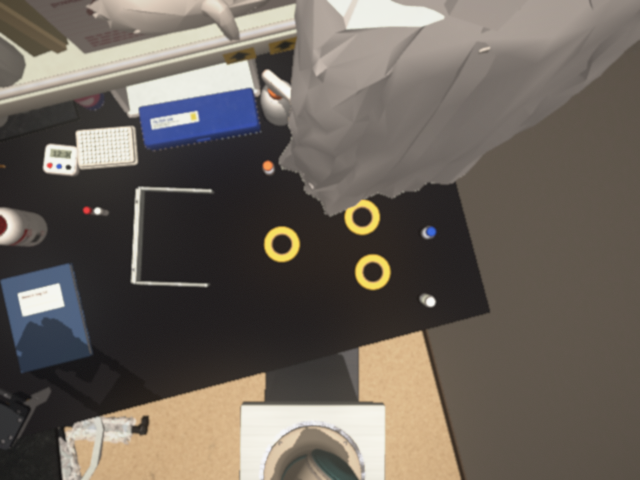

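View pics/scene0.png

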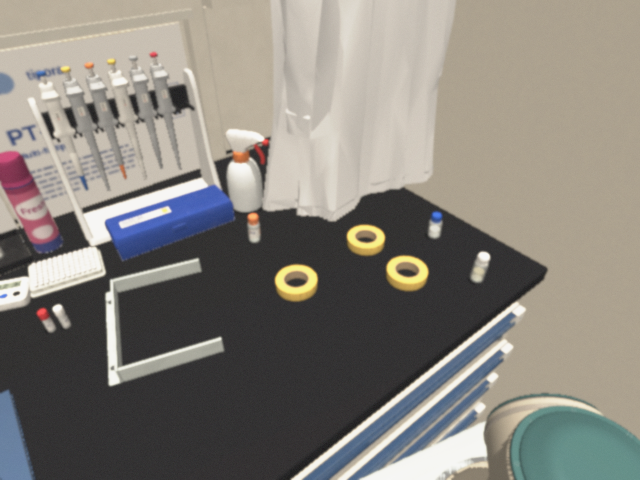

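The top view shows the rolls at about (282,244), (362,217) and (373,272), with the fence mouth ends at about (212,190) and (208,285). The hanging coat reaches down close to roll_b. Next I'll measure the details.

```bash
cat > h.py <<'E'
from station import ctrl, capture, search_frame
import cv2,numpy as np
def ray(p,uv,z):
    K=np.array(p["intrinsics"]);T=np.array(p["world_from_camera"])
    d=T[:3,:3]@np.linalg.solve(K,[uv[0],uv[1],1]);o=T[:3,3]
    return (o+d*(z-o[2])/d[2])
def rolls(p,z=0.019):
    # yellow blobs: centre by outer contour, mapped to top-rim plane
    hsv=cv2.cvtColor(p["frame"],cv2.COLOR_RGB2HSV)
    m=cv2.inRange(hsv,(18,90,90),(36,255,255))
    cs,_=cv2.findContours(m,cv2.RETR_EXTERNAL,cv2.CHAIN_APPROX_NONE)
    out=[]
    for c in cs:
        if cv2.contourArea(c)<150: continue
        P=np.array([ray(p,q[0],z)[:2] for q in c],dtype=np.float32)
        (x,y),r=cv2.minEnclosingCircle(P*1000)
        out.append((round(x,1),round(y,1),round(r,1)))
    return out
def st():
    from scipy.spatial.transform import Rotation as R
    s=ctrl.read_state();q=s["tool_rot"]
    M=R.from_quat([q[1],q[2],q[3],q[0]]).as_matrix()
    print("t",round(s["clock"],2),"tcp",np.round(s["tool_pos"]*1000,1),"F",np.round(s["force"],1),"g",round(s["gripper_width"],2))
    return s,M
E
python3 - <<'E'
from h import *
s,M=st();print(M.round(3))
p=capture("top");print(rolls(p,.015))
for uv in [(212,190),(208,285),(139,188),(135,284)]: print("fence",ray(p,uv,.03).round(3))
for uv,z in [((268,167),.063),((430,231),.055),((429,299),.061)]: print("vial cap",ray(p,uv,z).round(3))
for uv in [(330,213),(285,160),(305,185),(460,185)]: print("coat",ray(p,uv,0).round(3),ray(p,uv,.1).round(3),ray(p,uv,.2).round(3))
cv2.imwrite("pics/topz.png",cv2.resize(p["frame"][130:330,110:470,::-1],None,fx=2.2,fy=2.2,interpolation=cv2.INTER_CUBIC))
p=capture("scene");print(rolls(p,.012))
for uv in [(330,220),(265,208),(410,185)]: print("coat sc",ray(p,uv,0).round(3),ray(p,uv,.1).round(3))
for uv in [(254,241),(434,236),(478,280)]: print("vial base",ray(p,uv,.0).round(3))
for uv in [(222,342),(200,263),(110,371),(113,285)]: print("fence top sc",ray(p,uv,.03).round(3))
E
```

```text
t 0.6 tcp [255.7 515.1 205.5] F [ 0.   0.3 -0.8] g 1.0
[[ 0.896  0.     0.445]
 [-0.445  0.     0.896]
 [-0.    -1.     0.   ]]
[(445.4, -128.2, 40.6), (504.6, 72.2, 40.7), (566.3, -104.3, 40.8), (923.0, 171.5, 35.6)]
fence [0.619 0.223 0.03 ]
fence [0.414 0.228 0.03 ]
fence [0.621 0.379 0.03 ]
fence [0.415 0.383 0.03 ]
vial cap [0.664 0.1   0.063]
vial cap [ 0.534 -0.246  0.055]
vial cap [ 0.39  -0.242  0.061]
coat [ 0.575 -0.034  0.   ] [ 0.565 -0.031  0.1  ] [ 0.556 -0.027  0.2  ]
coat [0.693 0.068 0.   ] [0.672 0.062 0.1  ] [0.652 0.056 0.2  ]
coat [0.637 0.022 0.   ] [0.622 0.021 0.1  ] [0.606 0.019 0.2  ]
coat [ 0.642 -0.327  0.   ] [ 0.626 -0.296  0.1  ] [ 0.61  -0.265  0.2  ]
[(501.8, 72.7, 50.2), (441.6, -128.6, 51.1), (563.1, -103.0, 53.3)]
coat sc [ 0.668 -0.071  0.   ] [ 0.541 -0.013  0.1  ]
coat sc [0.77  0.047 0.   ] [0.626 0.084 0.1  ]
coat sc [ 0.723 -0.313  0.   ] [ 0.587 -0.213  0.1  ]
vial base [0.663 0.105 0.   ]
vial base [ 0.527 -0.249  0.   ]
vial base [ 0.38  -0.246  0.   ]
fence top sc [0.403 0.231 0.03 ]
fence top sc [0.602 0.224 0.03 ]
fence top sc [0.416 0.392 0.03 ]
fence top sc [0.604 0.376 0.03 ]
```

View pics/topz.png

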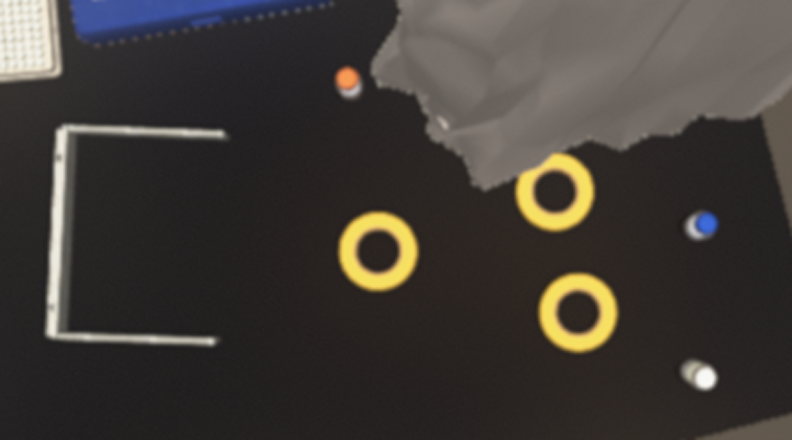

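```bash
python3 -m creep '{"linear":[[0,0,0],[0,0,0],[0,0,0],[2.1,0.5,-4.2],[2.1,0.5,-4.2],[2.1,0.5,-4.2],[2.1,0.5,-4.2],[2.1,0.5,-4.2],[2.1,0.5,-4.2],[2.1,0.5,-4.2],[2.1,0.5,-4.2],[2.1,0.5,-4.2],[2.1,0.5,-4.2],[2.1,0.5,-4.2],[2,0.5,-4.2]],"turn":[-0.153,-0.153,-0.154,0,0,0,0,0,0,0,0,0,0,0,0],"grip":[1,1,1,1,1,1,1,1,1,1,1,1,1,1,1]}'
python3 - <<'E'
from h import *
s,M=st();print(M.round(3), s["joint_positions"].round(2))
p=capture("wrist");cv2.imwrite("pics/w1.png",p["frame"][:,:,::-1]);print(rolls(p,.015));print(np.round(p["world_from_camera"],3).tolist())
p=capture("scene");cv2.imwrite("pics/s1.png",p["frame"][:,:,::-1])
E
```

```text
clock: 2.58
tool_pos: [0.5247, 0.0044, 0.1456]
tool_rot: [0.709, -0.705, -0.011, 0.004]
force: [0.3, 0.5, -0.9]
gripper_width: 0.003
t 2.58 tcp [524.7   4.4 145.6] F [ 0.3  0.5 -0.9] g 0.0
[[ 1.     0.009 -0.022]
 [ 0.022  0.005  1.   ]
 [ 0.01  -1.     0.005]] [-0.13  0.24  1.72  0.01  1.18 -1.72]
[(773.6, -73.8, 212.7), (687.4, 16.2, 42.9), (687.7, 0.4, 42.9), (558.4, -105.1, 48.4), (498.1, 75.7, 47.0), (454.2, -125.4, 55.7)]
[[-0.022, 0.963, 0.269, 0.448], [1.0, 0.02, 0.011, 0.001], [0.005, 0.269, -0.963, 0.323], [0.0, 0.0, 0.0, 1.0]]
```

View pics/w1.png

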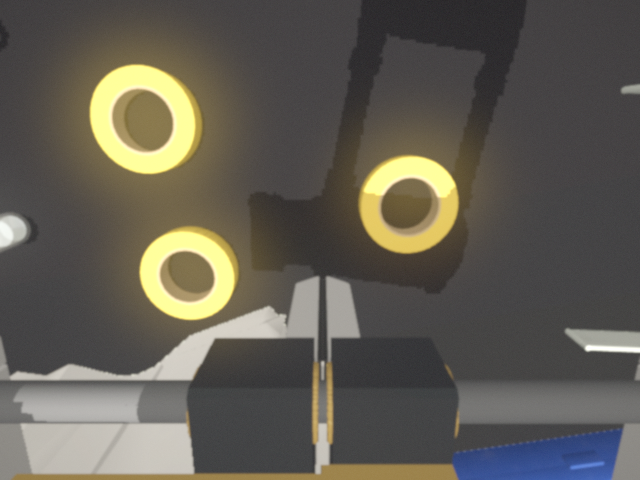

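View pics/s1.png

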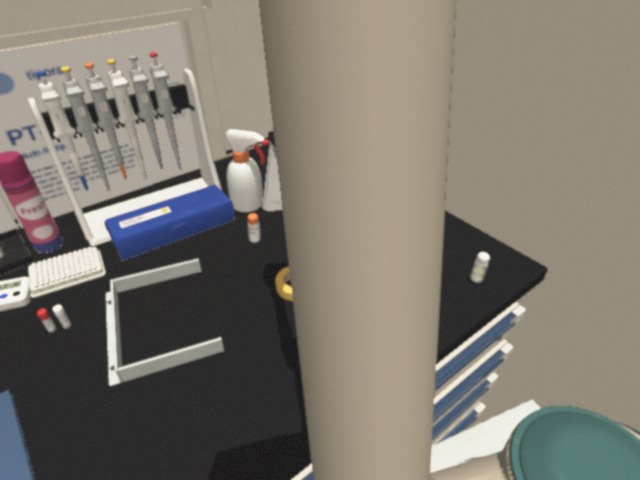

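Run:
```python
from h import *
p=capture("wrist")
for uv in [(283,312),(220,328),(165,362),(125,373),(72,366)]:
    print(uv,[ray(p,uv,z).round(3)[:2].tolist() for z in (.05,.08,.11,.14)])
p=capture("top");cv2.imwrite("pics/t1.png",p["frame"][:,:,::-1])
for uv in [(330,214),(316,200),(345,208),(362,199),(392,198),(420,190)]:
    print(uv,[ray(p,uv,z).round(3)[:2].tolist() for z in (.05,.08,.11,.14)])
```

```text
(283, 312) [[0.582, -0.026], [0.567, -0.024], [0.553, -0.021], [0.538, -0.018]]
(220, 328) [[0.596, -0.074], [0.58, -0.066], [0.564, -0.058], [0.547, -0.05]]
(165, 362) [[0.626, -0.118], [0.606, -0.105], [0.587, -0.092], [0.567, -0.079]]
(125, 373) [[0.636, -0.15], [0.615, -0.134], [0.595, -0.117], [0.574, -0.101]]
(72, 366) [[0.63, -0.19], [0.61, -0.169], [0.59, -0.148], [0.571, -0.128]]
(330, 214) [[0.568, -0.032], [0.565, -0.031], [0.562, -0.03], [0.56, -0.029]]
(316, 200) [[0.598, -0.002], [0.594, -0.002], [0.59, -0.002], [0.587, -0.002]]
(345, 208) [[0.581, -0.064], [0.578, -0.062], [0.575, -0.06], [0.572, -0.058]]
(362, 199) [[0.601, -0.101], [0.597, -0.097], [0.594, -0.094], [0.59, -0.091]]
(392, 198) [[0.604, -0.165], [0.6, -0.16], [0.596, -0.155], [0.592, -0.15]]
(420, 190) [[0.622, -0.225], [0.618, -0.218], [0.613, -0.212], [0.609, -0.205]]
```

View pics/t1.png

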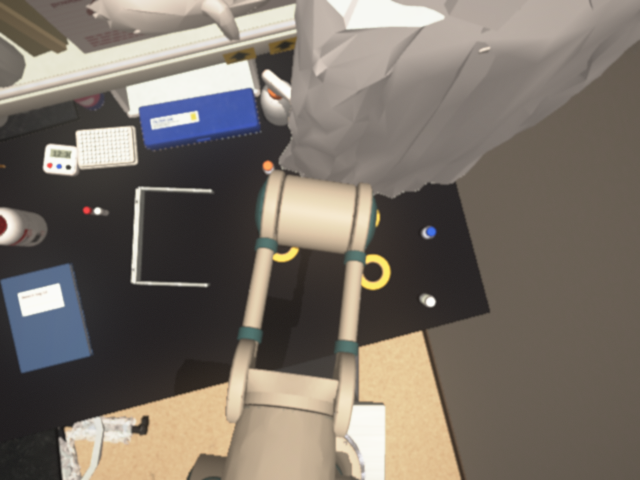

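```bash
python3 -m creep '{"linear":[[-1.8,2.8,0.2],[0,3.5,0],[0,3.5,0],[0,2.5,0],[0,1,0],[0,0,0]],"turn":[-0.02,0,0,0,0,0],"grip":[1,1,1,1,1,1]}'
python3 - <<'E'
from h import *
s,M=st();print(M.round(3))
E
```

```text
clock: 3.52
tool_pos: [0.5046, 0.0156, 0.0118]
tool_rot: [0.71, -0.704, -0.021, 0.013]
force: [-1.1, -0.3, 0.2]
gripper_width: 0.004
t 3.52 tcp [504.6  15.6  11.8] F [-1.1 -0.3  0.2] g 0.0
[[ 0.999  0.012 -0.048]
 [ 0.048  0.008  0.999]
 [ 0.012 -1.     0.008]]
```

```bash
python3 -m creep '{"linear":[[0.3,0.3,0],[0,0,0.8],[0,0,1],[0,0,1],[0,0,1],[0,0,1],[0,0,1],[0,0,1],[0,0,1],[0,0,0]],"turn":[0,0,0,0,0,0,0,0,0,0],"grip":[1,1,1,1,1,1,1,1,1,1]}'
python3 - <<'E'
from h import *
s,M=st()
p=capture("wrist");cv2.imwrite("pics/w2.png",p["frame"][:,:,::-1]);print(rolls(p,.015))
print(rolls(capture("top"),.015))
E
```

```text
clock: 4.78
tool_pos: [0.506, 0.1002, 0.0123]
tool_rot: [0.71, -0.704, -0.024, 0.011]
force: [0.4, 0.7, -0.6]
gripper_width: 0.003
t 4.78 tcp [506.  100.2  12.3] F [ 0.4  0.7 -0.6] g 0.0
[(616.3, 58.1, 121.8), (565.8, 106.3, 24.3), (566.1, 99.0, 24.3), (492.8, 145.8, 18.8), (497.8, 149.2, 42.6)]
[(445.3, -128.3, 40.9), (566.1, -104.1, 41.0), (921.8, 171.5, 35.5)]
```

View pics/w2.png

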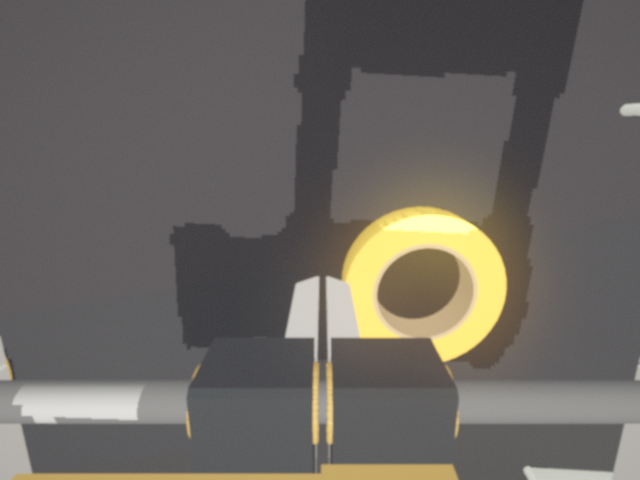

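```bash
python3 -m creep '{"linear":[[0,0,-1.5],[0,0,-1.2],[0,0.2,0],[0,0,0],[0,0,0],[0,0,0],[0,0,0],[0,0,0],[0,0,0],[0,0,0],[0,0,0]],"turn":[0,0,0.175,0.175,0.175,0.175,0.175,0.175,0.175,0.175,0],"grip":[1,1,0.575,0.575,0.575,0.575,0.575,0.575,0.575,0.575,0.575]}'
python3 - <<'E'
from h import *
s,M=st();print(M.round(3))
p=capture("wrist");cv2.imwrite("pics/w3.png",p["frame"][:,:,::-1]);print(rolls(p,.015))
p=capture("top");print(rolls(p,.015));cv2.imwrite("pics/t3.png",p["frame"][:,:,::-1])
E
```

```text
clock: 6.25
tool_pos: [0.508, 0.0585, 0.01]
tool_rot: [0.544, -0.534, 0.454, -0.461]
force: [0.1, -0.5, 0.5]
gripper_width: 0.426
t 6.25 tcp [508.   58.5  10. ] F [ 0.1 -0.5  0.5] g 0.43
[[ 0.162  0.017  0.987]
 [-0.987  0.005  0.162]
 [-0.003 -1.     0.018]]
[(542.0, -41.4, 119.6), (572.9, 10.6, 25.0), (463.2, -5.9, 24.6), (500.3, 152.3, 45.0)]
[(445.3, -128.3, 40.9), (566.2, -104.0, 41.1), (921.8, 171.5, 35.5)]
```

View pics/w3.png

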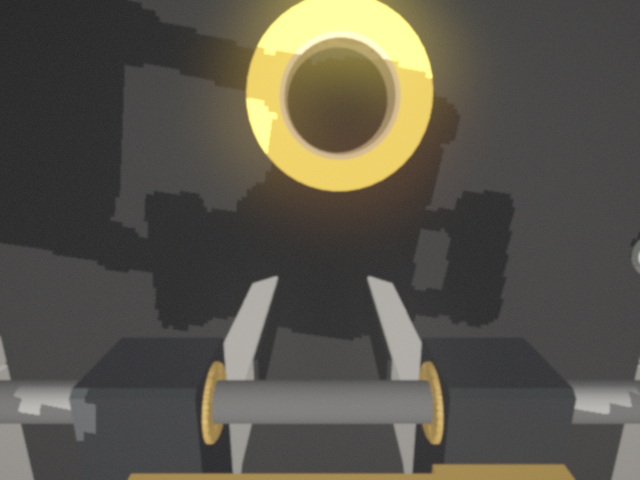

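View pics/t3.png

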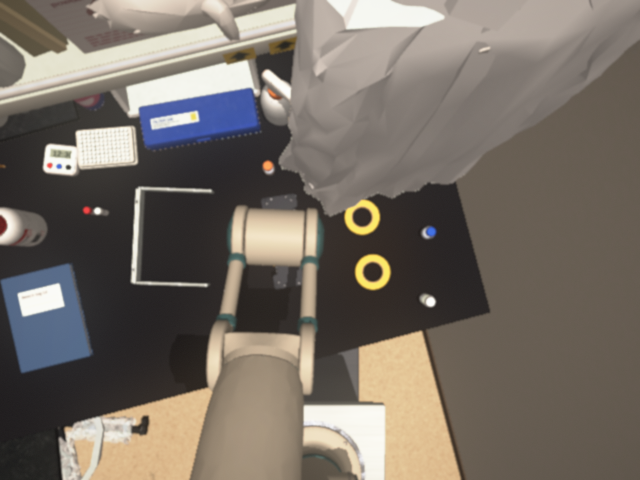

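```bash
python3 -m creep '{"linear":[[0,0,1.2],[-1.5,0,0],[-2,0,0],[-1,0,0],[-1.2,0,0],[-1.5,0,0],[-1.5,0,0],[-1.5,0,0],[-1.5,0,0],[-1.5,0,0],[-1.5,0,0],[-1.5,0,0],[-1.5,0,0],[-1,0,0],[0,0,0]],"turn":[-0.06,0,0,0,0,0,0,0,0,0,0,0,0,0,0],"grip":[0.575,0.575,0.575,0.575,0.575,0.575,0.575,0.575,0.575,0.575,0.575,0.575,0.575,0.575,0.575]}'
python3 - <<'E'
from h import *
s,M=st();print(M.round(3))
p=capture("wrist");cv2.imwrite("pics/w4.png",p["frame"][:,:,::-1]);print(rolls(p,.015))
E
```

```text
clock: 8.22
tool_pos: [0.4722, 0.2547, 0.0102]
tool_rot: [0.559, -0.549, 0.437, -0.442]
force: [-0.1, -0.2, 0.7]
gripper_width: 0.427
t 8.22 tcp [472.2 254.7  10.2] F [-0.1 -0.2  0.7] g 0.43
[[ 0.228  0.014  0.974]
 [-0.974  0.005  0.228]
 [-0.002 -1.     0.015]]
[(512.6, 157.1, 119.7), (540.4, 211.2, 25.0), (431.7, 187.1, 24.7), (463.5, 294.0, 39.4)]
```

View pics/w4.png

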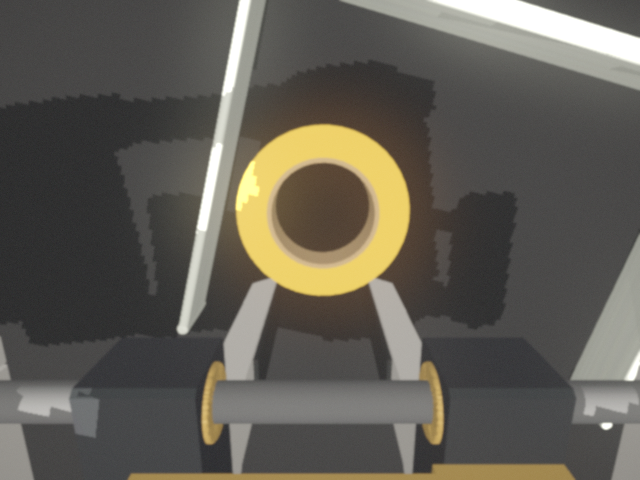

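Run:
```python
from h import *
p=capture("wrist")
for uv in [(187,330),(213,200),(252,5),(550,25),(640,54)]: print(uv,ray(p,uv,.03).round(3)[:2], ray(p,uv,0).round(3)[:2])
for uv in [(640,90),(345,0)]: print("base back",uv,ray(p,uv,0).round(3)[:2])
```

```text
(187, 330) [0.417 0.233] [0.41  0.216]
(213, 200) [0.419 0.292] [0.412 0.286]
(252, 5) [0.421 0.364] [0.415 0.371]
(550, 25) [0.527 0.383] [0.541 0.393]
(640, 54) [0.563 0.381] [0.584 0.392]
base back (640, 90) [0.591 0.378]
base back (345, 0) [0.453 0.382]
```

```bash
python3 -m creep '{"linear":[[-1,0,0],[-1,0,0],[-1,0,0],[-1,0,0],[0,0,0],[3,0,0],[3,0,0],[0,-4,0],[0,-4,0],[0,0,0]],"turn":[0.08,0.08,0.04,0,0,0,0,0,0,0],"grip":[0.575,0.575,0.575,0.575,0.575,0.575,0.575,0.575,0.575,0.575]}'
python3 - <<'E'
from h import *
s,M=st();print(M.round(3))
p=capture("wrist");cv2.imwrite("pics/w5.png",p["frame"][:,:,::-1]);print(rolls(p,.015))
E
```

```text
clock: 9.57
tool_pos: [0.4683, 0.2277, 0.0912]
tool_rot: [0.509, -0.502, 0.492, -0.497]
force: [-1.2, 0.2, 0.5]
gripper_width: 0.425
t 9.57 tcp [468.3 227.7  91.2] F [-1.2  0.2  0.5] g 0.43
[[ 0.021  0.012  1.   ]
 [-1.     0.002  0.021]
 [-0.002 -1.     0.012]]
[(497.9, 40.5, 175.5), (554.6, 110.0, 36.5), (390.9, 107.9, 36.2), (471.2, 331.0, 42.8)]
```

View pics/w5.png

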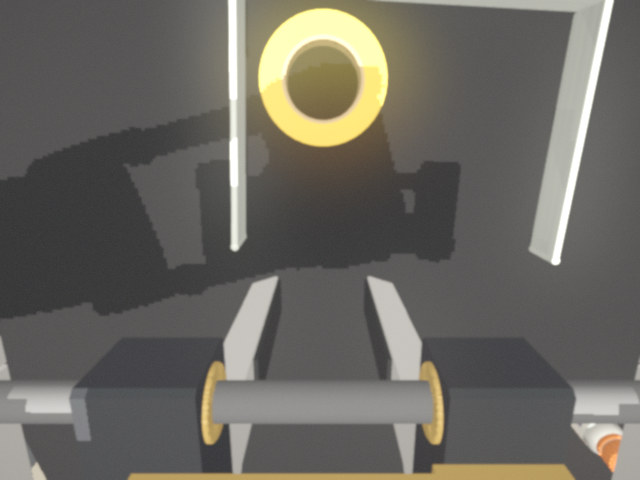

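```bash
python3 -m creep '{"linear":[[3.5,0,-1.6],[4.1,0,0],[4.1,0,0],[4.1,0,0],[4.1,0,0],[4.1,0,0],[4.1,0,0],[4.1,0,0],[3.5,0,0],[3,0,0],[1.5,0,0],[0,0,0]],"turn":[0.02,0,0,0,0,0,0,0,0,0,0,0],"grip":[0.575,0.575,0.575,0.575,0.575,0.575,0.575,0.575,0.575,0.575,0.575,0.575]}'
python3 - <<'E'
from h import *
s,M=st();print(M.round(3),s["joint_positions"].round(2))
p=capture("wrist");cv2.imwrite("pics/w6.png",p["frame"][:,:,::-1]);print(rolls(p,.015))
E
```

```text
clock: 11.12
tool_pos: [0.4397, -0.185, 0.0715]
tool_rot: [0.498, -0.505, 0.506, -0.491]
force: [0.3, -0.0, 0.0]
gripper_width: 0.425
t 11.12 tcp [ 439.7 -185.    71.5] F [ 0.3 -0.   0. ] g 0.43
[[ 0.005 -0.022  1.   ]
 [-1.     0.008  0.005]
 [-0.008 -1.    -0.022]] [-0.54  0.26  1.89 -0.01  1.01 -0.54]
[(458.0, -350.2, 160.0), (514.1, -286.2, 32.3), (364.2, -289.5, 32.9), (445.0, -128.5, 39.0), (564.6, -104.9, 42.2)]
```

View pics/w6.png

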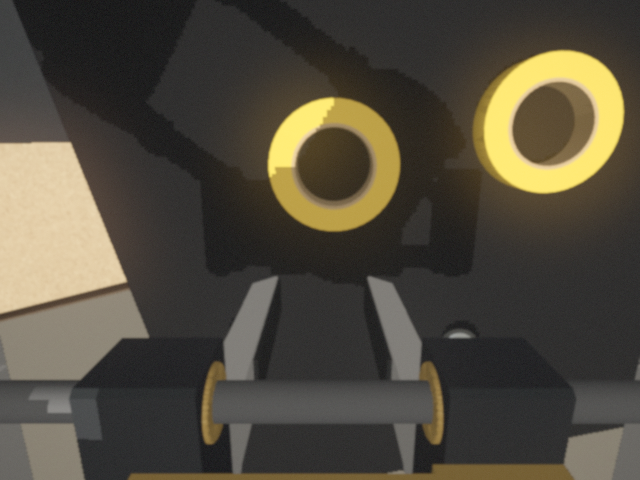

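```bash
python3 -m creep '{"linear":[[0,2.2,0.5],[0,2.2,0],[0,1.6,0],[0,0.2,0],[-1,0,0],[-1,0,0],[-1.2,0,0],[-1.5,0,0],[-1.5,0,0],[-1.5,0,0],[-1.5,0,0],[-1.5,0,0],[-1.5,0,0],[-1.5,0,0],[-1.5,0,0],[0,0,0]],"turn":[0,0,0,0,0,0,0,0,0,0,0,0,0,0,0,0],"grip":[0.575,0.575,0.575,0.575,0.575,0.575,0.575,0.575,0.575,0.575,0.575,0.575,0.575,0.575,0.575,0.575]}'
python3 - <<'E'
from h import *
s,M=st();print(M.round(3))
p=capture("wrist");cv2.imwrite("pics/w7.png",p["frame"][:,:,::-1]);print(rolls(p,.015))
E
```

```text
clock: 13.18
tool_pos: [0.4413, -0.0134, 0.0114]
tool_rot: [-0.501, 0.506, -0.504, 0.489]
force: [-0.3, 0.2, 0.2]
gripper_width: 0.425
t 13.18 tcp [441.3 -13.4  11.4] F [-0.3  0.2  0.2] g 0.42
[[ 0.013 -0.02   1.   ]
 [-1.     0.01   0.014]
 [-0.01  -1.    -0.02 ]]
[(457.8, -117.2, 119.8), (582.3, -100.1, 13.8), (582.3, -95.3, 21.7), (498.5, -69.5, 24.5), (386.8, -72.8, 25.0), (436.1, 28.3, 44.3)]
```

View pics/w7.png

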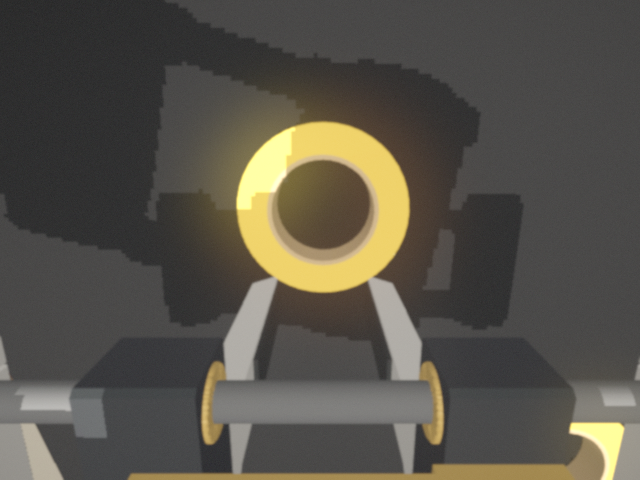

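```bash
python3 -m creep '{"linear":[[-1,0.1,0],[-1.5,0.1,0],[-1.5,0,0],[-1.5,0,0],[-1.5,0,0],[-1.5,0,0],[-1.5,0,0],[-1.5,0,0],[-1.5,0,0],[-1.5,0,0],[0,0,0]],"turn":[0.03,0.05,0.05,0.05,0.05,0.05,0.05,0.05,0.05,0.05,0],"grip":[0.575,0.575,0.575,0.575,0.575,0.575,0.575,0.575,0.575,0.575,0.575]}'
python3 - <<'E'
from h import *
s,M=st();print(M.round(3))
p=capture("wrist");cv2.imwrite("pics/w8.png",p["frame"][:,:,::-1]);print(rolls(p,.015))
E
```

```text
clock: 14.6
tool_pos: [0.475, 0.1246, 0.0098]
tool_rot: [0.36, -0.369, 0.611, -0.601]
force: [0.1, 0.8, 0.3]
gripper_width: 0.427
t 14.6 tcp [475.  124.6   9.8] F [0.1 0.8 0.3] g 0.43
[[-0.469 -0.018  0.883]
 [-0.883  0.006 -0.469]
 [ 0.003 -1.    -0.019]]
[(439.5, 26.3, 119.2), (498.1, 49.0, 24.7), (399.5, 99.5, 25.2), (495.4, 161.6, 39.1)]
```

View pics/w8.png

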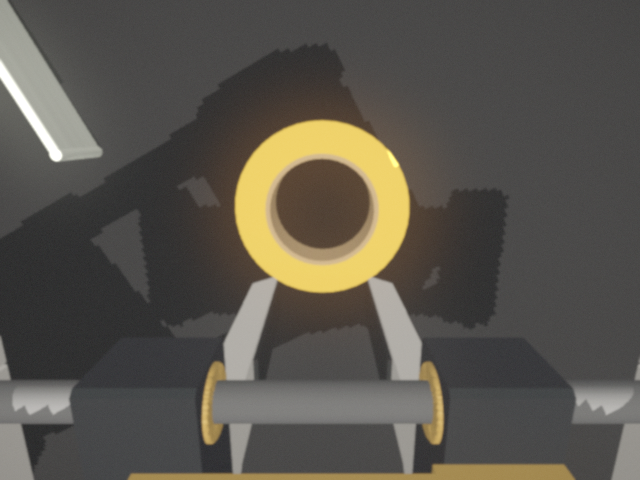

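```bash
python3 -m creep '{"linear":[[-1,0,0],[-1.5,0,0],[-1.5,0,0],[-1.5,0,0],[-1.5,0,0],[-1.5,0,0],[-1.5,0,0],[-1.5,0,0],[-1.5,0,0],[0,0,0]],"turn":[-0.03,-0.03,-0.03,-0.03,-0.03,0,0,0,0,0],"grip":[0.575,0.575,0.575,0.575,0.575,0.575,0.575,0.575,0.575,0.575]}'
python3 - <<'E'
from h import *
s,M=st();print(M.round(3))
p=capture("wrist");cv2.imwrite("pics/w9.png",p["frame"][:,:,::-1]);print(rolls(p,.015))
E
```

```text
clock: 15.9
tool_pos: [0.5256, 0.2531, 0.0092]
tool_rot: [0.408, -0.416, 0.58, -0.569]
force: [1.2, -0.2, 0.1]
gripper_width: 0.426
t 15.9 tcp [525.6 253.1   9.2] F [ 1.2 -0.2  0.1] g 0.43
[[-0.321 -0.019  0.947]
 [-0.947  0.005 -0.321]
 [ 0.001 -1.    -0.02 ]]
[(506.2, 151.2, 117.7), (560.4, 182.5, 23.7), (455.3, 216.3, 24.2), (539.6, 292.2, 38.6), (468.7, 333.0, 40.9)]
```

View pics/w9.png

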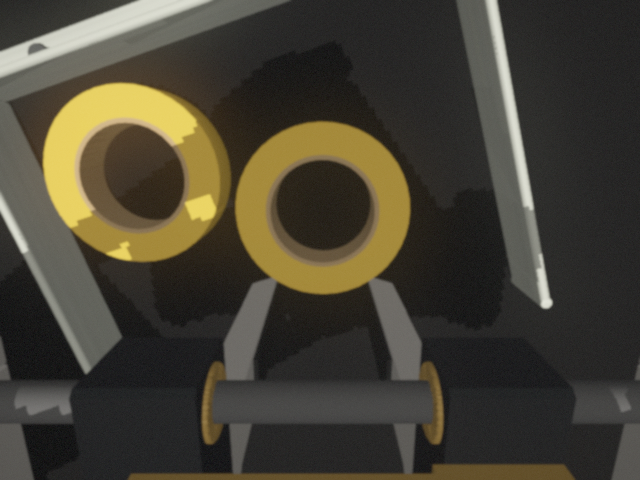

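```bash
python3 -m creep '{"linear":[[-0.9,0,0.4],[-0.9,0,0.4],[-0.9,0,0.4],[-0.9,0,0.4],[-0.9,0,0.3],[0,0,0],[3,0,0],[3,0,0],[0,-4,0],[0,-4,0],[0,-1,0],[0,0,0]],"turn":[0,0,0,0,0,0,0,0,0,0,0,0],"grip":[0.575,0.575,0.575,0.575,0.575,0.575,0.575,0.575,0.575,0.575,0.575,0.575]}'
python3 - <<'E'
from h import *
s,M=st();print(M.round(3))
p=capture("wrist");cv2.imwrite("pics/w10.png",p["frame"][:,:,::-1]);print(rolls(p,.015))
E
```

```text
clock: 17.45
tool_pos: [0.5397, 0.231, 0.0986]
tool_rot: [0.405, -0.418, 0.581, -0.569]
force: [-0.3, 0.4, -1.6]
gripper_width: 0.427
t 17.45 tcp [539.7 231.   98.6] F [-0.3  0.4 -1.6] g 0.43
[[-0.322 -0.025  0.946]
 [-0.947  0.003 -0.322]
 [ 0.005 -1.    -0.024]]
[(494.5, 39.1, 179.7), (576.9, 87.2, 36.2), (417.6, 138.0, 36.9), (468.4, 332.8, 41.0), (574.4, 329.4, 39.1)]
```

View pics/w10.png

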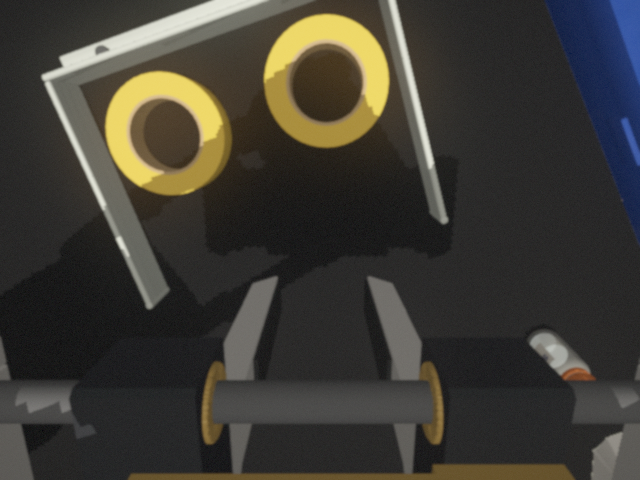

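```bash
python3 -m creep '{"linear":[[3,-0.3,-1],[4.2,-0.3,0],[4.2,-0.3,0],[4.2,-0.3,0],[4.2,-0.3,0],[4.2,0,0],[4.2,0,0],[4.2,0,0],[3.5,0,0],[1,0,0],[0,0,0],[0,0,0],[0,0,0],[0,0,0],[0,0,0]],"turn":[0,0,0,0,0,0,0,0,0,0,-0.178,-0.178,-0.178,-0.178,0],"grip":[0.575,0.575,0.575,0.575,0.575,0.575,0.575,0.575,0.575,0.575,0,0,0,0,0]}'
python3 - <<'E'
from h import *
s,M=st();print(M.round(3),s["joint_positions"].round(2))
p=capture("wrist");cv2.imwrite("pics/w11.png",p["frame"][:,:,::-1]);print(rolls(p,.015))
p=capture("top");print(rolls(p,.015));cv2.imwrite("pics/t11.png",p["frame"][:,:,::-1])
p=capture("scene");print(rolls(p,.015));cv2.imwrite("pics/s11.png",p["frame"][:,:,::-1])
E
```

```text
clock: 19.38
tool_pos: [0.3966, -0.1178, 0.0959]
tool_rot: [-0.583, 0.599, -0.408, 0.366]
force: [0.3, 0.2, -0.0]
gripper_width: 0.921
t 19.38 tcp [ 396.6 -117.8   95.9] F [ 0.3  0.2 -0. ] g 0.92
[[ 0.398 -0.062  0.915]
 [-0.917  0.013  0.399]
 [-0.037 -0.998 -0.052]] [-0.44  0.17  1.95 -0.02  1.08 -0.84]
[(551.9, -244.5, 140.6), (281.3, -302.8, 39.1), (588.3, -154.4, 35.2), (562.2, -100.0, 43.0)]
[(468.1, 333.4, 41.7), (566.1, -104.1, 41.0), (574.0, 329.5, 41.9), (921.8, 171.5, 35.5)]
[(466.3, 331.0, 45.0), (566.4, 328.7, 48.9)]
```

View pics/w11.png

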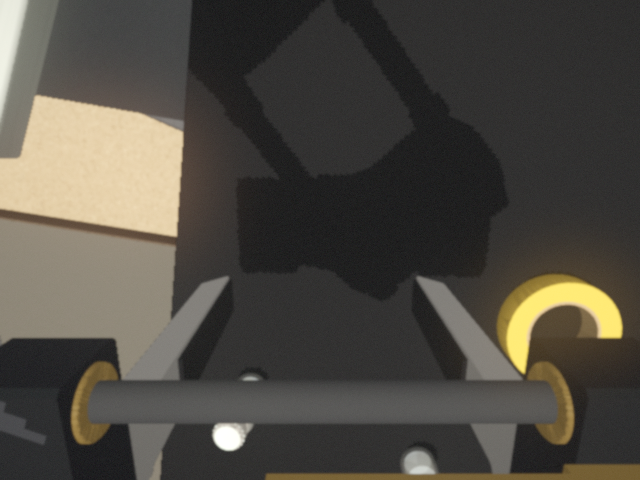

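View pics/s11.png

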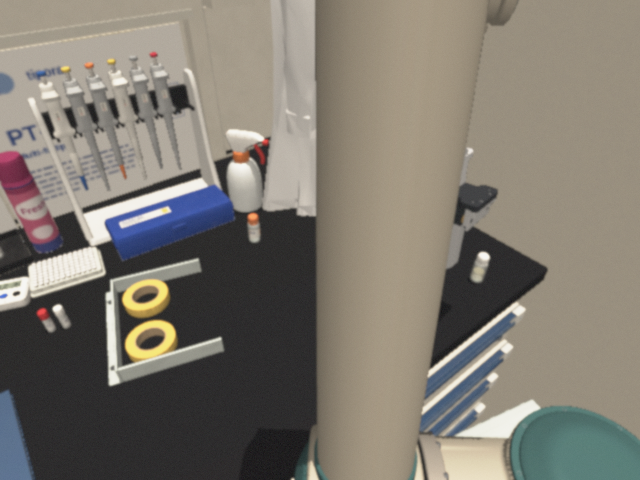

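```bash
python3 -m creep '{"linear":[[0,0,0],[0,0,0]],"turn":[0,0],"grip":[0,0]}'
python3 - <<'E'
from h import *
s,M=st();print(M.round(3),s["joint_positions"].round(3))
E
```

```text
clock: 19.77
tool_pos: [0.3969, -0.118, 0.0962]
tool_rot: [-0.582, 0.599, -0.409, 0.367]
force: [-0.0, -0.0, -0.0]
gripper_width: 0.999
t 19.77 tcp [ 396.9 -118.    96.2] F [-0. -0. -0.] g 1.0
[[ 0.396 -0.062  0.916]
 [-0.918  0.013  0.397]
 [-0.036 -0.998 -0.052]] [-0.443  0.169  1.953 -0.017  1.082 -0.842]
```

```bash
python3 -m creep '{"linear":[[2.7,0,2.9],[2.7,0,2.9],[0,0,0],[0,0,0]],"turn":[0,0,0,0],"grip":[0,0,0,0]}'
python3 - <<'E'
from h import *
s,M=st();print(M.round(3),s["joint_positions"].round(3))
E
```

```text
clock: 20.27
tool_pos: [0.4718, -0.1447, 0.091]
tool_rot: [-0.582, 0.598, -0.41, 0.368]
force: [0.3, -0.5, 0.1]
gripper_width: 0.998
t 20.27 tcp [ 471.8 -144.7   91. ] F [ 0.3 -0.5  0.1] g 1.0
[[ 0.393 -0.063  0.917]
 [-0.919  0.013  0.395]
 [-0.037 -0.998 -0.053]] [-0.427  0.286  1.801 -0.016  1.118 -0.826]
```

```bash
python3 -m creep '{"linear":[[-3,-0.3,0],[-4.2,-0.3,0],[-4.2,0,0],[-4.2,0,0],[-4.2,0,0],[-4.2,0,0],[-3.5,0,0],[-1,0,0],[0,0,0]],"turn":[0,0,0,0,0,0,0,0,0],"grip":[0,0,0,0,0,0,0,0,0]}'
python3 - <<'E'
from h import *
s,M=st();print(M.round(3),s["joint_positions"].round(3))
E
```

```text
clock: 21.4
tool_pos: [0.3467, 0.1241, 0.1087]
tool_rot: [-0.58, 0.598, -0.412, 0.368]
force: [-0.2, -0.2, -0.6]
gripper_width: 0.999
t 21.4 tcp [346.7 124.1 108.7] F [-0.2 -0.2 -0.6] g 1.0
[[ 0.389 -0.066  0.919]
 [-0.92   0.014  0.391]
 [-0.038 -0.998 -0.055]] [ 0.13   0.084  2.02   0.025  1.101 -0.283]
```

```bash
python3 -m creep '{"linear":[[1.5,0,0],[2.5,0,0],[2.5,0,0],[2.5,0,0],[2.5,0,0],[2.5,0,0],[2.5,0,0],[2.5,0,0],[2.5,0,0],[2.5,0,0],[2.5,0,0],[2,0,0],[1.2,0,0],[0,0,0]],"turn":[0,0,0,0,0,0,0,0,0,0,0,0,0,0],"grip":[0,0,0,0,0,0,0,0,0,0,0,0,0,0]}'
python3 - <<'E'
from h import *
s,M=st();print(M.round(3),s["joint_positions"].round(3))
p=capture("top");print(rolls(p,.015));cv2.imwrite("pics/t12.png",p["frame"][:,:,::-1])
p=capture("scene");cv2.imwrite("pics/s12.png",p["frame"][:,:,::-1])
E
```

```text
clock: 23.15
tool_pos: [0.4663, -0.1883, 0.0955]
tool_rot: [-0.573, 0.596, -0.418, 0.377]
force: [0.1, -0.0, -0.3]
gripper_width: 1.0
t 23.15 tcp [ 466.3 -188.3   95.5] F [ 0.1 -0.  -0.3] g 1.0
[[ 0.366 -0.066  0.928]
 [-0.93   0.006  0.368]
 [-0.03  -0.998 -0.059]] [-0.502  0.294  1.776 -0.029  1.133 -0.865]
[(468.1, 333.4, 41.7), (566.1, -104.1, 41.0), (574.0, 329.5, 41.9), (921.8, 171.5, 35.5)]
```

View pics/t12.png

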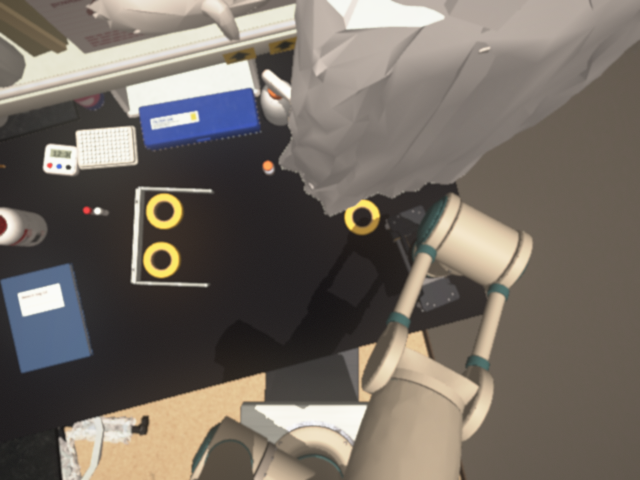

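View pics/s12.png

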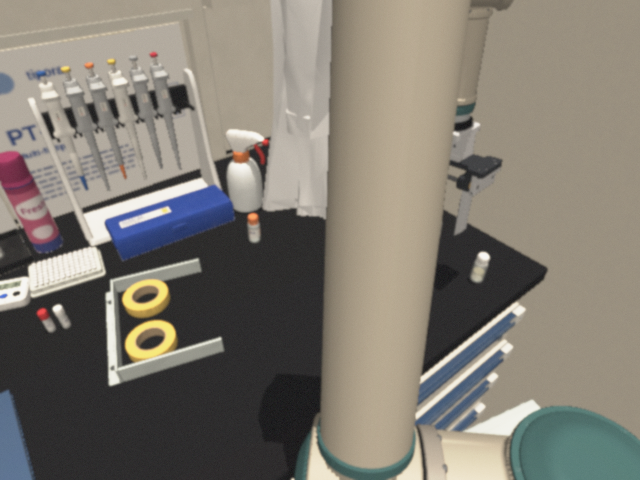

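```bash
python3 -m creep '{"linear":[[-2.2,0,0],[-2,0,0],[0,2.5,0],[0,2.5,0.2],[0,1.5,0.2],[0,0,0]],"turn":[0,0,0,0,0,0],"grip":[0,0,0,0,0,0]}'
python3 - <<'E'
from h import *
s,M=st();print(M.round(3))
p=capture("wrist");cv2.imwrite("pics/w13.png",p["frame"][:,:,::-1]);print(rolls(p,.015))
t=s["tool_pos"];f=t+.053*M[:,2];d=np.array([.560,-.106,.024])-f
print("finger",f.round(4),"delta tool cm",(M.T@d*100).round(2))
E
```

```text
clock: 24.0
tool_pos: [0.4443, -0.1332, 0.0323]
tool_rot: [-0.576, 0.597, -0.416, 0.373]
force: [-0.9, 0.1, 0.2]
gripper_width: 1.0
t 24.0 tcp [ 444.3 -133.2   32.3] F [-0.9  0.1  0.2] g 1.0
[[ 0.375 -0.067  0.925]
 [-0.926  0.009  0.377]
 [-0.034 -0.998 -0.059]]
[(560.9, -213.0, 99.5), (338.4, -260.9, 30.5), (593.3, -143.8, 26.9), (562.7, -98.1, 42.6)]
finger [ 0.4933 -0.1132  0.0291] delta tool cm [1.85 0.07 6.47]
```

View pics/w13.png

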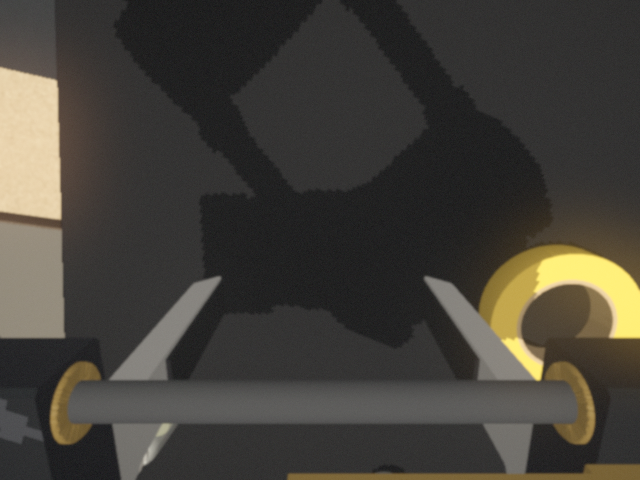

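```bash
python3 -m creep '{"linear":[[1,-0.2,1],[0.85,0,1],[0,0,1],[0,0,1],[0,0,0.5],[0,0,0]],"turn":[0,0,0,0,0,0],"grip":[0,0,0,0,0,0]}'
cat > f.py <<'E'
from h import *
s,M=st();print(M[:,1].round(3),M[:,2].round(3))
t=s["tool_pos"];f=t+.053*M[:,2];d=np.array([.560,-.106,.024])-f
print("finger",f.round(4),"delta tool cm",(M.T@d*100).round(2))
E
python3 f.py
```

```text
clock: 24.8
tool_pos: [0.4994, -0.1337, 0.0338]
tool_rot: [-0.576, 0.597, -0.414, 0.375]
force: [0.2, -0.4, -0.4]
gripper_width: 0.999
t 24.8 tcp [ 499.4 -133.7   33.8] F [ 0.2 -0.4 -0.4] g 1.0
[-0.061  0.007 -0.998] [ 0.925  0.377 -0.054]
finger [ 0.5484 -0.1137  0.0309] delta tool cm [-0.26  0.63  1.4 ]
```

Now slow probing steps.

```bash
python3 -m creep '{"linear":[[-0.2,0,0.3],[0,0,0.3],[0,0,0.2],[0,0,0]],"turn":[0,0,0,0],"grip":[0,0,0,0]}'; python3 f.py
python3 - <<'E'
from h import *
p=capture("top");cv2.imwrite("pics/t14.png",cv2.resize(p["frame"][150:330,270:510,::-1],None,fx=3,fy=3,interpolation=cv2.INTER_CUBIC))
p=capture("wrist");cv2.imwrite("pics/w14.png",p["frame"][:,:,::-1])
E
```

```text
clock: 25.3
tool_pos: [0.5054, -0.1283, 0.0333]
tool_rot: [-0.576, 0.597, -0.414, 0.375]
force: [-0.1, -0.3, 0.3]
gripper_width: 1.001
t 25.3 tcp [ 505.4 -128.3   33.3] F [-0.1 -0.3  0.3] g 1.0
[-0.062  0.007 -0.998] [ 0.925  0.377 -0.055]
finger [ 0.5544 -0.1083  0.0304] delta tool cm [0.01 0.6  0.64]
```

View pics/t14.png

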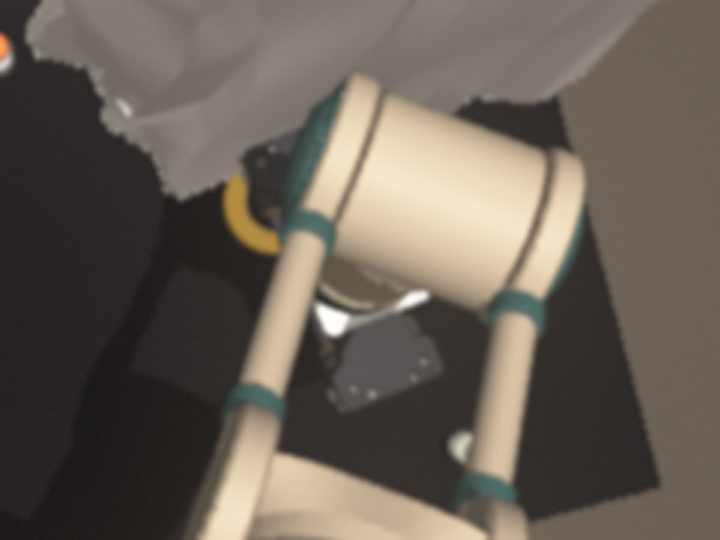

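View pics/w14.png

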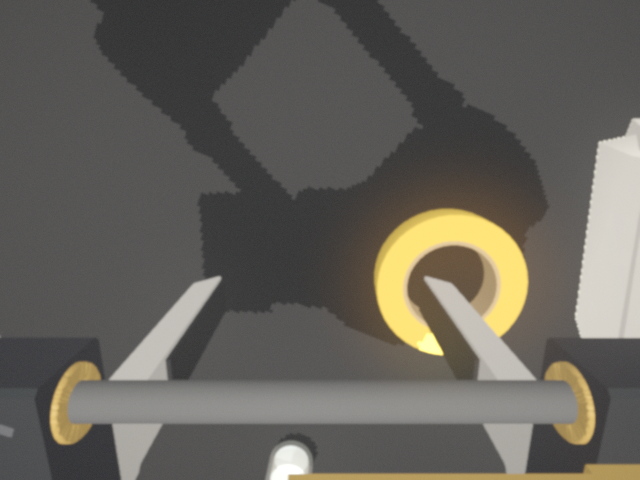

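Run:
```python
from h import *
p=capture("wrist")
s,M=st()
# hole rim at top: sample pixels left, top, right
for uv in [(407,283),(453,243),(498,285),(375,285),(447,210),(528,280)]: print(uv,ray(p,uv,.019).round(4)[:2])
K=np.array(p["intrinsics"]);T=np.linalg.inv(p["world_from_camera"])
def pr(P):
    c=T[:3,:3]@P+T[:3,3];q=K@c;return (q[:2]/q[2]).round(0)
t=s["tool_pos"]
for a in (47,59.5):
  for b in (-8,8):
    print(a,b,pr(t+.001*(a*M[:,2]+b*M[:,0])))
```

```text
t 25.45 tcp [ 505.3 -128.4   33.3] F [-0.  -0.5 -0.9] g 1.0
(407, 283) [ 0.5444 -0.1108]
(453, 243) [ 0.5562 -0.083 ]
(498, 285) [ 0.5863 -0.0938]
(375, 285) [ 0.53   -0.1181]
(447, 210) [ 0.5462 -0.0694]
(528, 280) [ 0.5985 -0.0857]
47 -8 [420. 279.]
47 8 [418. 310.]
59.5 -8 [447. 279.]
59.5 8 [444. 310.]
```

```bash
python3 -m creep '{"linear":[[0,0,0.3],[0,0,0.3],[0,0.4,0],[0,0,0]],"turn":[0,0,0,0],"grip":[0,0,0,0]}'; python3 f.py;  python3 - <<'E'
from h import *
p=capture("wrist");cv2.imwrite("pics/w15.png",p["frame"][:,:,::-1])
E
```

```text
clock: 25.95
tool_pos: [0.5109, -0.126, 0.0287]
tool_rot: [-0.576, 0.597, -0.414, 0.375]
force: [-0.3, -1.8, 0.1]
gripper_width: 1.0
t 25.95 tcp [ 510.9 -126.    28.7] F [-0.3 -1.8  0.1] g 1.0
[-0.063  0.007 -0.998] [ 0.925  0.377 -0.055]
finger [ 0.5599 -0.106   0.0257] delta tool cm [0.01 0.17 0.02]
```

View pics/w15.png

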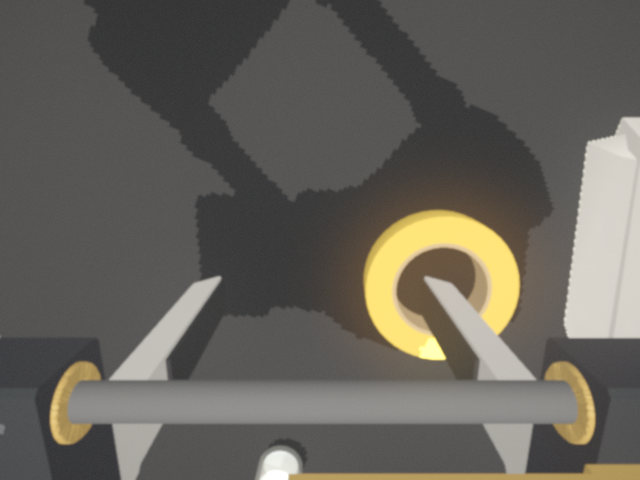

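```bash
python3 -m creep '{"linear":[[0,0.4,0.05],[0,0.4,0.05],[0,0.4,0.05],[0,0.4,0],[0,0,0]],"turn":[0,0,0,0,0],"grip":[0,0,0,0,0]}'; python3 f.py;  python3 - <<'E'
from h import *
p=capture("wrist");cv2.imwrite("pics/w16.png",p["frame"][:,:,::-1])
print(rolls(capture("top"),.015))
E
```

```text
clock: 26.62
tool_pos: [0.5112, -0.1253, 0.0114]
tool_rot: [-0.576, 0.597, -0.415, 0.375]
force: [0.5, 0.3, 0.0]
gripper_width: 1.002
t 26.62 tcp [ 511.2 -125.3   11.4] F [0.5 0.3 0. ] g 1.0
[-0.063  0.007 -0.998] [ 0.925  0.376 -0.056]
finger [ 0.5602 -0.1053  0.0084] delta tool cm [ 0.01 -1.55 -0.13]
[(468.1, 333.4, 41.7), (555.3, -83.6, 30.2), (574.0, 329.5, 41.9), (921.8, 171.5, 35.5)]
```

View pics/w16.png

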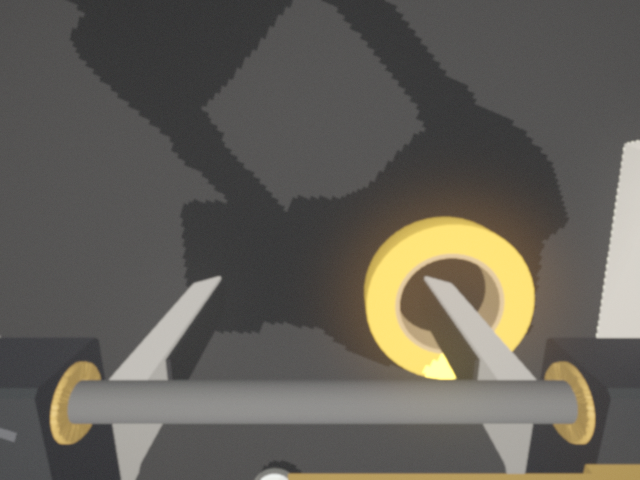

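```bash
python3 -m creep '{"linear":[[0,0,-0.6],[0,0.07,-1],[0,0.07,-1.2],[0,0.07,-1.2],[0,0.07,-1.2],[0,0.07,-1.2],[0,0.07,-1.2],[0,0.07,-1.2],[0,0.07,-1.2],[0,0,0]],"turn":[0,0,0,0,0,0,0,0,0,0],"grip":[0,0,0,0,0,0,0,0,0,0]}'; python3 f.py;  python3 - <<'E'
from h import *
p=capture("wrist");cv2.imwrite("pics/w17.png",p["frame"][:,:,::-1]);print(rolls(p,.015))
print(rolls(capture("top"),.015))
E
```

```text
clock: 27.98
tool_pos: [0.4112, -0.1659, 0.0122]
tool_rot: [-0.576, 0.596, -0.414, 0.376]
force: [-0.2, 0.6, -0.9]
gripper_width: 1.001
t 27.98 tcp [ 411.2 -165.9   12.2] F [-0.2  0.6 -0.9] g 1.0
[-0.062  0.006 -0.998] [ 0.925  0.376 -0.055]
finger [ 0.4603 -0.146   0.0093] delta tool cm [-1.000e-02 -2.060e+00  1.065e+01]
[(515.0, -231.2, 89.9), (543.6, -169.4, 24.2), (314.3, -273.5, 27.3), (473.7, -140.7, 41.2)]
[(474.8, -139.6, 39.3), (468.1, 333.4, 41.7), (574.0, 329.5, 41.9), (921.8, 171.5, 35.5)]
```

View pics/w17.png

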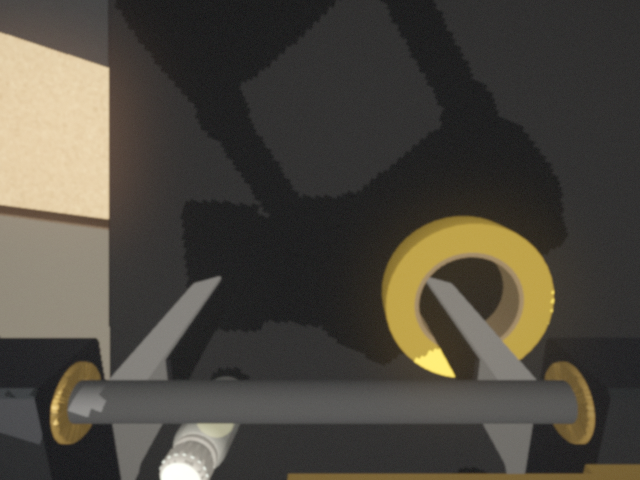

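```bash
python3 -m creep '{"linear":[[-0.4,0.05,-1],[-0.4,0.05,-1],[0,0,0],[0,0,0.3],[0,-2,0],[0,-3,0],[0,-3,0],[0,0,0],[0,0,0],[0,0,0],[0,0,0]],"turn":[0,0,0,0,0,0,0,0.13,0.13,0.12,0],"grip":[0,0,0,0,0,0,0,0.575,0.575,0.575,0.575]}'
python3 - <<'E'
from h import *
s,M=st();print(M.round(3))
p=capture("wrist");cv2.imwrite("pics/w18.png",p["frame"][:,:,::-1]);print(rolls(p,.015))
r=rolls(capture("top"),.015);print(r)
E
```

```text
clock: 29.45
tool_pos: [0.4007, -0.1649, 0.0952]
tool_rot: [0.486, -0.512, 0.516, -0.485]
force: [-1.2, 0.2, 0.7]
gripper_width: 0.609
t 29.45 tcp [ 400.7 -164.9   95.2] F [-1.2  0.2  0.7] g 0.61
[[-0.004 -0.058  0.998]
 [-1.     0.005 -0.003]
 [-0.005 -0.998 -0.058]]
[(452.5, -352.3, 173.0), (510.2, -281.3, 35.3), (276.6, -291.1, 38.4), (453.0, -141.8, 39.6)]
[(453.4, -141.0, 39.5), (467.9, 333.4, 41.7), (574.0, 329.5, 41.9), (921.8, 171.5, 35.5)]
```

View pics/w18.png

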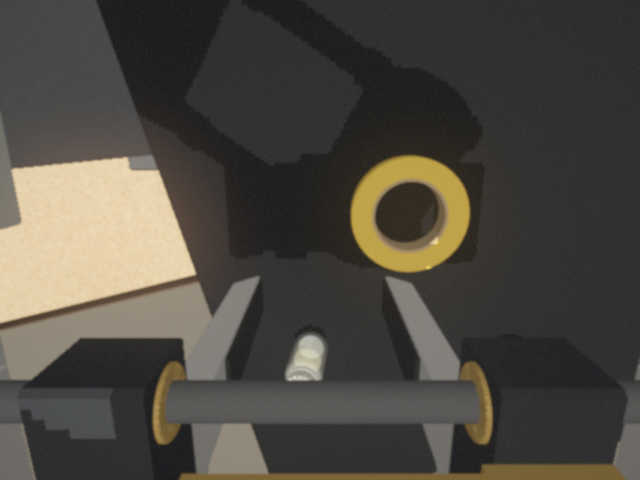

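```bash
python3 -m creep '{"linear":[[1.6,0,2.6],[1.5,0,2.6],[0,0,0],[0,2.6,0.2],[0,2.6,0.2],[0,2.2,0.1],[0,0.4,0],[0,0,0]],"turn":[0,0,0,0,0,0,0,0],"grip":[0.575,0.575,0.575,0.575,0.575,0.575,0.575,0.575]}'
python3 - <<'E'
from h import *
s,M=st();print(M.round(3))
p=capture("wrist");cv2.imwrite("pics/w19.png",p["frame"][:,:,::-1]);print(rolls(p,.015))
E
```

```text
clock: 30.55
tool_pos: [0.4488, -0.1925, 0.0122]
tool_rot: [0.488, -0.515, 0.516, -0.48]
force: [0.5, 0.3, 0.4]
gripper_width: 0.424
t 30.55 tcp [ 448.8 -192.5   12.2] F [0.5 0.3 0.4] g 0.42
[[ 0.006 -0.064  0.998]
 [-1.     0.008  0.007]
 [-0.009 -0.998 -0.064]]
[(460.7, -297.0, 119.6), (505.1, -247.8, 24.2), (392.8, -254.0, 25.7), (446.9, -136.3, 47.3)]
```

View pics/w19.png

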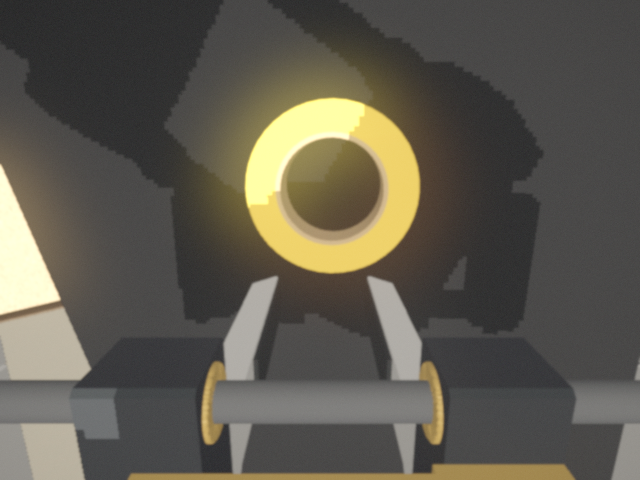

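```bash
python3 -m creep '{"linear":[[-0.5,0.1,0.3],[-1,0,0],[-1.2,0.02,0],[-1.5,0.02,0],[-1.5,0.02,0],[-1.5,0.02,0],[-1.5,0.02,0],[-1.5,0.02,0],[-1.5,0.02,0],[-1.5,0.02,0],[-1.5,0.02,0],[-1.5,0.02,0],[-1.5,0.02,0],[-1,0,0],[0,0,0]],"turn":[0,0,0,0,0,0,0,0,0,0,0,0,0,0,0],"grip":[0.575,0.575,0.575,0.575,0.575,0.575,0.575,0.575,0.575,0.575,0.575,0.575,0.575,0.575,0.575]}'
python3 - <<'E'
from h import *
s,M=st();print(M.round(3))
p=capture("wrist");cv2.imwrite("pics/w20.png",p["frame"][:,:,::-1]);print(rolls(p,.015))
E
```

```text
clock: 32.48
tool_pos: [0.4516, 0.0082, 0.0124]
tool_rot: [-0.489, 0.515, -0.514, 0.481]
force: [0.1, -0.0, 0.2]
gripper_width: 0.427
t 32.48 tcp [451.6   8.2  12.4] F [ 0.1 -0.   0.2] g 0.43
[[ 0.009 -0.059  0.998]
 [-1.     0.006  0.009]
 [-0.007 -0.998 -0.059]]
[(464.1, -96.7, 119.9), (508.2, -47.4, 24.3), (395.7, -53.5, 25.8), (446.3, 52.4, 46.0)]
```

View pics/w20.png

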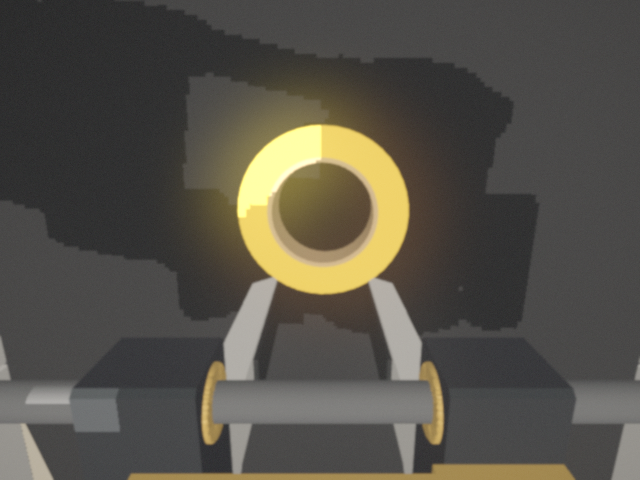

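```bash
python3 -m creep '{"linear":[[-1,0.02,0],[-1.5,0.02,0],[-1.5,0.02,0],[-1.5,0.02,0],[-1.5,0.02,0],[-1.5,0.02,0],[-1.5,0.02,0],[-1.5,0.02,0],[-1,0,0],[0,0,0]],"turn":[0.05,0.05,0.05,0.05,0.05,0.05,0.05,0,0,0],"grip":[0.575,0.575,0.575,0.575,0.575,0.575,0.575,0.575,0.575,0.575]}'
python3 - <<'E'
from h import *
s,M=st();print(M.round(3))
p=capture("wrist");cv2.imwrite("pics/w21.png",p["frame"][:,:,::-1]);print(rolls(p,.015))
E
```

```text
clock: 33.78
tool_pos: [0.4774, 0.1283, 0.0095]
tool_rot: [0.386, -0.42, 0.594, -0.568]
force: [0.4, -0.7, 0.4]
gripper_width: 0.432
t 33.77 tcp [477.4 128.3   9.5] F [ 0.4 -0.7  0.4] g 0.43
[[-0.349 -0.06   0.935]
 [-0.937  0.003 -0.35 ]
 [ 0.018 -0.998 -0.058]]
[(452.0, 26.3, 119.8), (510.7, 57.5, 24.6), (404.3, 91.7, 26.0), (491.9, 166.5, 39.6)]
```

View pics/w21.png

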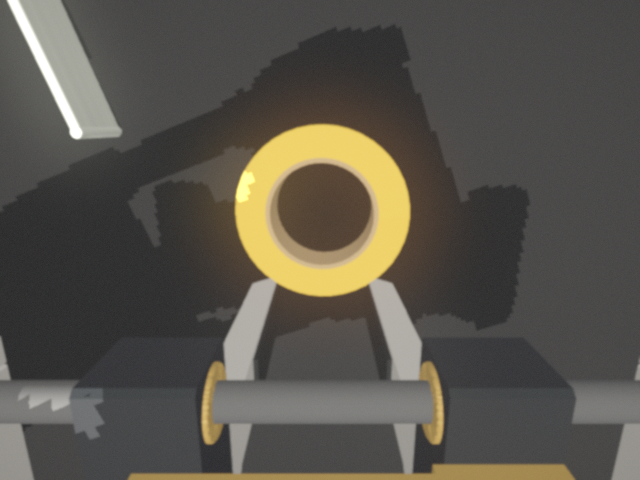

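```bash
python3 -m creep '{"linear":[[-1,-0.05,0],[-1.4,-0.04,0],[-1.4,-0.03,0],[-1.4,-0.02,0],[-1.4,-0.02,0],[-1.4,-0.02,0],[-1,0,0],[0,0,0]],"turn":[-0.05,-0.05,-0.05,-0.05,-0.04,0,0,0],"grip":[0.575,0.575,0.575,0.575,0.575,0.575,0.575,0.575]}'
python3 - <<'E'
from h import *
s,M=st();print(M.round(3))
p=capture("wrist");cv2.imwrite("pics/w22.png",p["frame"][:,:,::-1]);print(rolls(p,.015))
E
```

```text
clock: 34.83
tool_pos: [0.4966, 0.2223, 0.0104]
tool_rot: [0.459, -0.49, 0.539, -0.509]
force: [0.1, -0.1, 0.2]
gripper_width: 0.426
t 34.83 tcp [496.6 222.3  10.4] F [ 0.1 -0.1  0.2] g 0.43
[[-0.099 -0.061  0.993]
 [-0.995  0.003 -0.099]
 [ 0.003 -0.998 -0.061]]
[(497.5, 117.8, 118.4), (547.1, 161.9, 23.3), (435.1, 167.8, 24.8), (584.5, 321.4, 19.3), (574.4, 327.0, 39.6), (461.0, 331.7, 22.1), (479.1, 292.8, 76.3)]
```

View pics/w22.png

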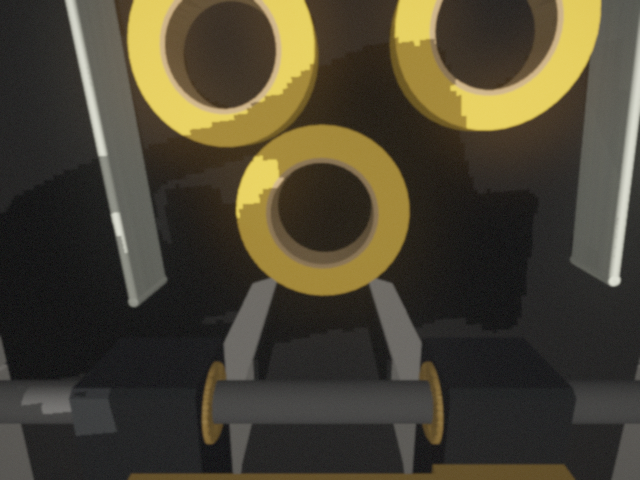

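```bash
python3 -m creep '{"linear":[[-0.7,0,0.4],[-0.7,0,0.4],[-0.7,0,0.3],[-0.7,0,0.2],[0,0,0]],"turn":[0,0,0,0,0],"grip":[0.575,0.575,0.575,0.575,0.575]}'
python3 - <<'E'
from h import *
s,M=st();print(M.round(3))
p=capture("wrist");cv2.imwrite("pics/w23.png",p["frame"][:,:,::-1]);print(rolls(p,.015))
for uv in [(135,300),(614,283)]: print(ray(p,uv,.03).round(3))
E
```

```text
clock: 35.5
tool_pos: [0.5134, 0.2489, 0.0094]
tool_rot: [0.458, -0.49, 0.539, -0.509]
force: [-0.4, 0.4, 0.3]
gripper_width: 0.427
t 35.5 tcp [513.4 248.9   9.4] F [-0.4  0.4  0.3] g 0.43
[[-0.101 -0.062  0.993]
 [-0.995  0.002 -0.101]
 [ 0.004 -0.998 -0.061]]
[(514.1, 145.2, 117.9), (562.9, 189.2, 23.3), (452.4, 195.1, 24.7), (522.1, 339.3, 95.9)]
[0.434 0.261 0.03 ]
[0.634 0.254 0.03 ]
```

View pics/w23.png

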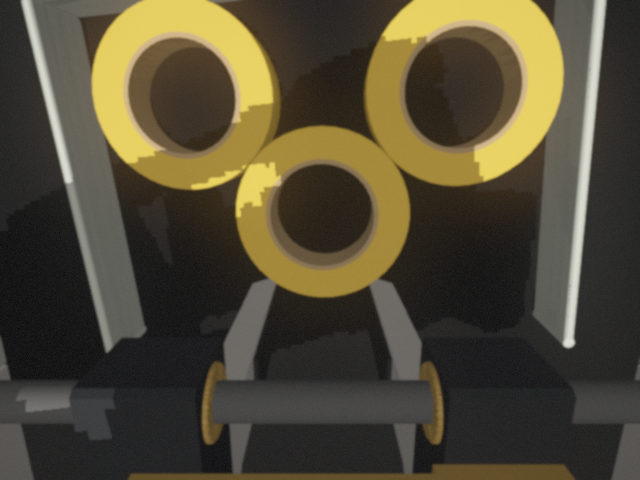

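```bash
python3 -m creep '{"linear":[[2,0,0],[3,0,0],[0,-4,0],[0,-4,0],[0,-4,0],[4,0,-4],[3,0,-4],[0,0,-4],[0,0,0]],"turn":[0,0,0,0,0,0,0,0,0],"grip":[0.575,0.575,0.575,0.575,0.575,0.575,0.575,0.575,0.575]}'
python3 - <<'E'
from h import *
s,M=st()
for n in ("top","scene"):
    p=capture(n);print(rolls(p,.015));cv2.imwrite(f"pics/{n}24.png",p["frame"][:,:,::-1])
    if n=="top":
        for uv in [(212,190),(208,285)]: print(ray(p,uv,.03).round(3))
    for q in ("vial_short","vial_dropper","vial_tall"): print(q,[(np.round(d["centre"],3).tolist(),round(d["p"],2)) for d in search_frame(p,q)])
E
```

```text
clock: 36.67
tool_pos: [0.3821, 0.1274, 0.1402]
tool_rot: [0.455, -0.49, 0.54, -0.511]
force: [0.4, 0.2, 0.1]
gripper_width: 0.425
t 36.67 tcp [382.1 127.4 140.2] F [0.4 0.2 0.1] g 0.43
[(521.2, 338.1, 96.7), (923.0, 171.5, 35.6)]
[0.619 0.223 0.03 ]
[0.414 0.228 0.03 ]
vial_short [([0.532, -0.245, 0.04], 0.49)]
vial_dropper [([0.661, 0.096, 0.053], 0.44)]
vial_tall [([0.386, -0.24, 0.05], 0.56)]
[(524.0, 338.3, 95.6)]
vial_short []
vial_dropper [([0.664, 0.103, 0.035], 0.46)]
vial_tall []
```

View pics/top24.png

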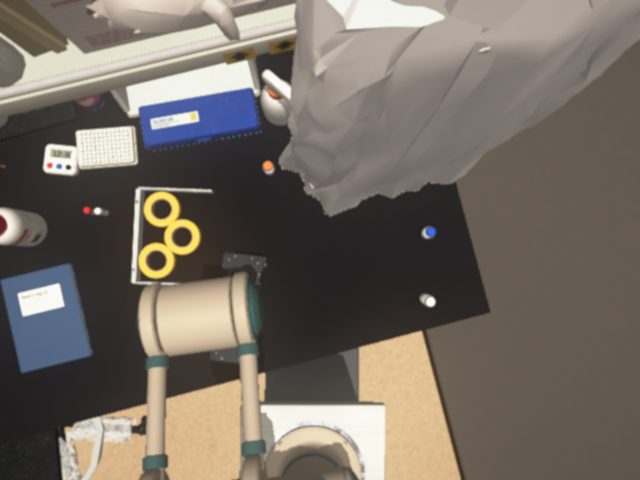

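View pics/scene24.png

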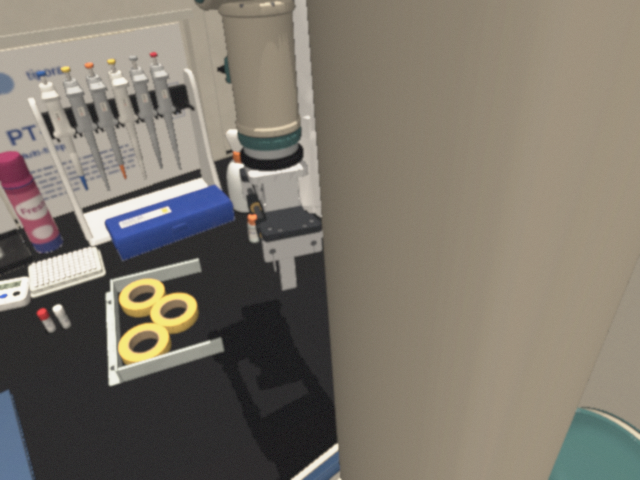

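The three rolls lie flat and touching inside the fence. The front roll's edge is at top column 200 and the mouth line is at about 210, so it is roughly 20 mm inside. The vials are unmoved at (268,167), (430,231) and (429,299).

```bash
python3 -c "
from station import ctrl
print(ctrl.sign_off())"
```

```text
the job is handed in; nothing more can be done
None
```

All three rolls are inside the fence, lying flat, and the job is handed in at about 37 s of the 72 s allowed.

- **How they were moved:** roll_c and roll_a were pushed in from behind, roll_c to the back near the robot and roll_a to the back far side. Roll_b sat right under the hanging coat, so there was no room to push it from outside. I put one open fingertip in its hole and pushed on the inner wall to slide it clear. I then pushed it in from behind, in front of the other two. No roll was gripped or lifted.
- **Rolls:** the last top and scene pictures show the three rolls touching each other. The front one, roll_b, is about 20 mm inside the mouth line.
- **Vials:** all three stand where they started, to within a few mm in the top view. The network missed vial_short and vial_tall in the last scene picture because the arm was in the way.
- **Forces:** the readings I took at the end of each move stayed under about 2 N, and none showed contact with the coat.
- **Roll positions:** in the final pictures the colour finder merged the touching rolls into one blob. The final placement is therefore read from the pictures, not from separate measured centres.
- **Tool tilt:** the tool drifted to about 3.6° off vertical partway through. The moves available could not correct it, and it did not affect the pushes.

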